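# Rock the stuck tube block out of the dry-bath heater

## Task

The aluminium tube block sits tight in the well of the dry-bath heater, so free it without pulling it straight out (the black post is there to hold it by): first rock the end with the red stripe up about a centimetre, while the plain end stays down in the well, until it comes past its grip; then rock the block back the other way, so that the plain end comes up past its grip and stands clearly higher than the red end, which is still inside the well. Then lift the block out and finish while still holding it in the gripper, steady and level, just clear above the well (a finger's breadth or two), not touching the heater, so that the well can be inspected; leave everything else where it stands.

Things in the scene. Friction and masses are not known exactly. Their poses are not given: they have to be found in the camera images.
- heater: dry-bath heater, white housing with a grey control strip (display, buttons) along its -x side, fixed; 160 mm (x, -96 to +64) by 150 mm (y) by 40 mm high. Origin on the worktop under the well's centre, z up. The well is an open pocket in its top, 64 mm (x) by 95 mm (y), 22 mm deep: floor 18 mm, rim 40 mm above the origin. A sprung copper bar in each end wall (+y, -y) grips the block's end
- grip_red (a joint): travel (m) of the copper grip bar in the well's +y end wall, 0 as built against the block, positive inward. Bar: 5 mm radius, along x, centre 8 mm above the well's floor, pressed on the block's end by about 30 N, so friction resists lifting that end by roughly 18 N; it moves 2.5 mm back and 2 mm inward. With the end raised 8 to 11 mm it springs in under the edge and tends to keep it up
- grip_plain (a joint): the same bar in the -y end wall, at the block's plain end
- block: metal tube block, 60 mm (x) by 90 mm (y) by 40 mm high, about 0.45 kg, eight dark tube holes in its top and a black square lifting post. It starts on the well's floor, axes parallel to the heater's, with 2 mm of play each side in x, 2.5 mm to each end wall. Origin at the centre of its underside, z up, +y to the red-striped end. Rocked, it turns about the lower end's bottom edge
- post (a point): grasp point on the lifting post: black, square, 18 mm by 18 mm, its faces parallel to the block's x and y, from 46 to 96 mm above the block's underside (a thin steel collar is below it); this point is on the post's axis, 75 mm above the block's underside
- block_base (a point): centre of the block's underside (same as the block's origin)
- red_end (a point): middle of the bottom edge of the block's red-striped end, 45 mm along the block's +y from the centre of the underside
- plain_end (a point): middle of the bottom edge of the block's plain end, 45 mm along the block's -y from the centre of the underside
- well_rim (a point): centre of the well's mouth, level with its rim, 40 mm above the worktop; axes as the heater's
- petri_dish: clear petri dish, 62 mm wide, 15 mm high, bystander; origin under its centre
- bench_timer: white bench timer, 64 by 64 by 20 mm, bystander; origin under its centre
- sample_pot: sample pot with white lid, 43 mm wide, 48 mm high, bystander; origin under its centre
- beaker_small: small clear beaker, 50 mm wide, 60 mm high, bystander; origin under its centre
- bottle_buffer: small bottle with blue cap, 43 mm wide, 96 mm high, bystander; origin under its centre
There are look-alikes about, which are no part of the job. What is shaped like the block but blue or brown is not meant.

How it is judged:
By the outcome, as a careful person would: the job done as asked, in the order asked, and still so for the second after the job is handed in, while the arm keeps its last pose, push and grip.
It also fails if it takes over 40 s, if anything falls off the work surface, if the arm or the gripper's body presses on something with over 40 N, if the wrist force passes 120 N, or if a joint passes its speed limit or range.

## Robot

A 6-joint arm with a two-finger parallel gripper is mounted at the origin on a cart in front of the work surface, level with it; the furniture and walls round the work are solid. World frame = base frame: x ahead of the robot, y to its left, z up, the work surface at z = 0. Lengths are in m, angles in rad, forces in N, time in s.
With the tool pointing down it reaches from about 0.275 to 1 m from the base axis. Payload 8.4 kg.
Tool frame: the origin (TCP) lies at the very end of the fingers, on their centre line; the grasp point (between the pads) lies 19 mm behind it; z points along the fingers, y is the direction in which the jaws open and shut (so a half turn about z gives the same grasp; the last joint's range is limited). The gripper opens to 85 mm and grips with 20 to 120 N. Pads are 22 mm wide; open, the fingers measure 114 mm over their backs; the gripper's body (76 mm by 85 mm) begins 54 mm behind the grasp point. The pads swing forward as they close: fully open they stand 13 mm farther back than shut.
Start: joints at [-1.285, 0.353, 1.633, -0, 1.155, -0.002], TCP at [0.177, -0.599, 0.231] pointing down, gripper open.
Joint ranges: [-2.63, 2.63], [-0.92, 2.1], [0.06, 2.66], [-1.3, 4.44], [0, 2.69], [-3.02, 3.02]. Speed limits (rad/s): [2.22, 2.22, 2.79, 3.14, 3.14, 3.14].

## Interface

Orientations are given as a unit quaternion [x, y, z, w].
In Python, from workcell import arm gives the robot as it stands.
- The arm moves only by the shell command python3 -m crank 'ROWS' [OPENING]. ROWS is JSON, one flat list of numbers, 6 for each row, row after row: the shift along the world's x, y, z scaled (see below), then the turn, a rotation vector about the world's x, y, z scaled (see below). A call has 1 to 5 rows; each row shifts and turns the commanded pose from where the row before left it; what a row does not reach is not made up. The controller multiplies each number of a shift by 20 mm and each number of a turn by 45 degrees. A row lasts 1/10 s, in which the tool goes at most 50 mm and 8.59 degrees, less where a joint would pass 70% of its speed; a pose out of reach is approached as far as the arm can. A call with a number of a shift or a turn outside -1 to 1 is refused whole. A call with a gripper value outside its range is refused whole. OPENING is the opening, from -1 (shut) to 1 (fully open), so that 0 is half open, set as the call begins (- or left out, the last holds). The fingers move at their own pace and stop on an object; the grip force is fixed at half the most. Time passes only in rows, so rows that do not move let the fingers close. It gives the time, the measured TCP pose, the force and the opening at its end, in the units of the state.
- arm.state(): the state, without advancing time (a new reading comes with each control period).
- arm.grab_frame(name): name is "side" or "top"; returns a dict with "img" (384x512x3 uint8, red, green, blue), "fx", "fy", "cx", "cy" (pixels), "rvec" (rotation vector, rad) and "tvec" (3), from world to camera coordinates, as OpenCV has them. Camera axes: x right, y down, z forward; pixel columns grow to the right and rows downward; lengths in m; the calibration is good to about 2 mm. A picture is of the moment at which its call begins. There is no depth.
- arm.close_job(): hands the job in, once; it reports no verdict.
The state is a dict: "t": time; "qpos": joint angles; "joint_vel": joint speeds; "joint_torque": joint torques, N m; "eef_pos": TCP position; "tool_rot": TCP orientation; "contact_force": force on the tool from outside, world axes, zero at the start; "ft_torque": the same for the moment, N m; "width": finger opening in m.
Only numpy, scipy, OpenCV 4.12 (cv2) and the standard library are available. Lean on these libraries where they do the work, as an engineer would, in place of code of your own. Each camera call takes 0.05 s, during which the arm holds its last target. There are 200 camera calls.

## Working session

There is one attempt and no reset: what is moved stays moved. The work goes in short steps, Python scripts to look and compute and a shell command to move; the robot and the scene stay as the last step left them, time stands still between calls to the robot, and variables do not carry over. Pictures are saved under pics/ and viewed, on a budget of 10 in all, crops included, one or two more only if the job needs it, and the job is handed in when it is done.

```bash
mkdir -p pics; ls; python3 - <<'E'
from workcell import arm
import cv2,numpy as np
print(arm.state())
for n in("top","side"):
    f=arm.grab_frame(n); cv2.imwrite(f"pics/{n}0.png",f["img"][:,:,::-1]); print(n,f["fx"],f["cx"],f["cy"],f["rvec"],f["tvec"])
E
```

```text
pics
{'t': 0.0, 'qpos': array([-1.28544231e+00,  3.53634191e-01,  1.63412824e+00, -1.17896500e-06,
        1.15521200e+00, -2.37565270e-03]), 'joint_vel': array([-0.00074389,  0.00112709, -0.00188544,  0.00033538, -0.00208414,
        0.00076077]), 'joint_torque': array([ 1.94766704e-03, -6.05245042e+01, -3.42069197e+01,  2.04882363e-04,
        9.05363326e-03, -3.13500394e-06]), 'eef_pos': array([ 0.17724025, -0.59884576,  0.23057293]), 'tool_rot': array([ 9.89669021e-01,  1.43369284e-01, -9.79610331e-05, -6.83907521e-04]), 'contact_force': array([-0.63767903,  0.55576073,  0.19294105]), 'ft_torque': array([ 0.06250136, -0.0093215 , -0.06605564]), 'width': 0.08512062345848692}
top 370.38422537814074 253.33596266600247 193.79670147037302 [ 2.11163279 -2.07763006  0.24894439] [0.06999903 0.53612452 1.19232818]
side 445.87963068600556 255.30979147270818 189.26140741009178 [ 2.2362845   0.00690443 -0.00639887] [-0.52515073  0.08761061  1.41853234]
```

View pics/top0.png

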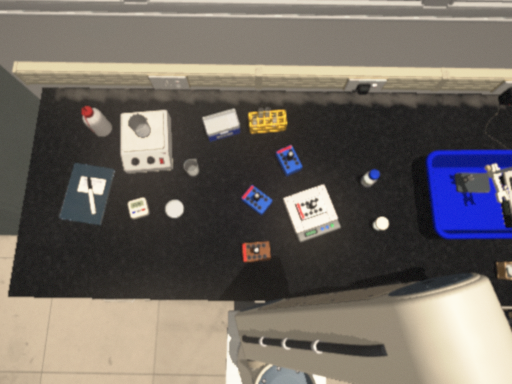

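View pics/side0.png

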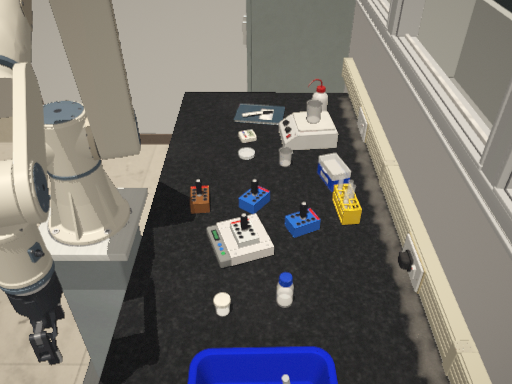

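The top view shows the white heater at about (312,212) with the aluminium block in it. Its control strip is on the lower side, and the side view has the heater at (240,238). Look-alikes in the top view are blue blocks at (289,159) and (257,199), a brown block at (256,251), and the hotplate at (146,140). I choose the silver block in the heater's well and will check it in one close crop.

```bash
python3 - <<'E'
import cv2,numpy as np
a=cv2.imread("pics/top0.png")[175:250,270:350];b=cv2.imread("pics/side0.png")[200:275,200:280]
o=np.hstack([cv2.resize(x,(400,375),interpolation=cv2.INTER_CUBIC) for x in(a,b)])
cv2.imwrite("pics/crop0.png",o)
E
```

```text
(no output)
```

View pics/crop0.png

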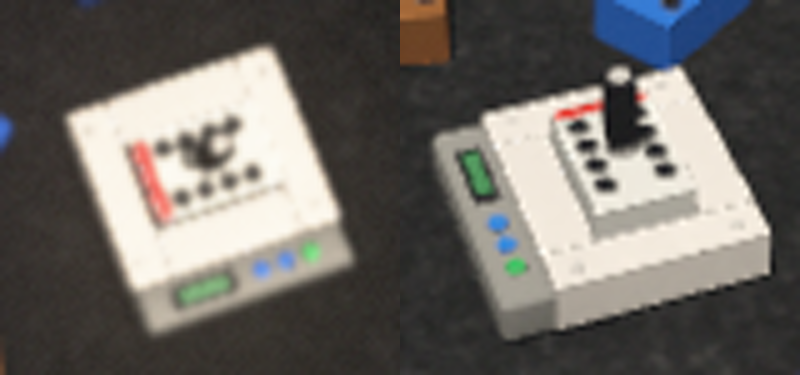

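The crop shows a silver block with its red stripe at the left in the top view, (300,211), and away from the camera in the side view, (240,222). The post top is in the side view at about (244,214).

```bash
cat > h.py <<'E'
import cv2,numpy as np
from workcell import arm
def ray(f,p,z):
    K=np.array([[f["fx"],0,f["cx"]],[0,f["fy"],f["cy"]],[0,0,1]]);R=cv2.Rodrigues(np.array(f["rvec"]))[0]
    c=-R.T@np.array(f["tvec"]);d=R.T@np.linalg.inv(K)@np.array([*p,1.]);return c+d*(z-c[2])/d[2]
def proj(f,P):
    K=np.array([[f["fx"],0,f["cx"]],[0,f["fy"],f["cy"]],[0,0,1]])
    return cv2.projectPoints(np.array(P,float).reshape(-1,1,3),np.array(f["rvec"]),np.array(f["tvec"]),K,None)[0][:,0]
E
python3 - <<'E'
from h import *
ft=arm.grab_frame("top");fs=arm.grab_frame("side")
def show(n,f,pts,z):
    P=np.array([ray(f,p,z) for p in pts]);print(n,P[:,:2].round(4).tolist());return P
# hand-read corners of the white top (crop px/5+offset)
ct=[(270+x/5,175+y/5) for x,y in((66,116),(272,46),(341,220),(135,290))]
cs=[(200+x/5,200+y/5) for x,y in((484,115),(680,68),(770,236),(556,290))]
cs=[(200+(x-400)/5,200+(y)/5) for x,y in((484,115),(680,68),(770,236),(556,290))]
for n,f,c in(("top",ft,ct),("side",fs,cs)):
    P=show(n,f,c,.04);print(" centre",P.mean(0),"edges",[(round(float(np.linalg.norm(P[i]-P[i-1])),4),round(float(np.degrees(np.arctan2(*(P[i]-P[i-1])[1::-1]))),1)) for i in range(4)])
# red stripe
for n,f,(x0,y0,x1,y1) in(("top",ft,(290,198,310,222)),("side",fs,(225,215,255,228))):
    im=f["img"].astype(int);m=(im[:,:,0]-im[:,:,1]>50).astype(np.uint8);w=np.zeros_like(m);w[y0:y1,x0:x1]=1
    ys,xs=np.nonzero(m*w);P=np.array([ray(f,p,.058) for p in zip(xs,ys)])[:,:2]
    u=np.linalg.svd(P-P.mean(0))[2][0];print(n,"red",len(P),P.mean(0),np.degrees(np.arctan2(u[1],u[0])),np.ptp((P-P.mean(0))@u))
show("post top side",fs,[(200+(620-400)/5,200+74/5)],.114)
show("post base side",fs,[(200+(626-400)/5,200+145/5)],.06)
show("post top(top)",ft,[(270+205/5,175+150/5),(270+212/5,175+140/5)],.114)
E
```

```text
top [[0.5268, -0.0245], [0.5791, -0.168], [0.4572, -0.2114], [0.4071, -0.0707]]
 centre [ 0.49256655 -0.11864553  0.04      ] edges [(0.1283, 21.1), (0.1528, -70.0), (0.1294, -160.4), (0.1494, 109.6)]
side [[0.4104, -0.0709], [0.5276, -0.0277], [0.5791, -0.1707], [0.4606, -0.2125]]
 centre [ 0.49444338 -0.12044075  0.04      ] edges [(0.1503, 109.5), (0.1248, 20.2), (0.152, -70.2), (0.1256, -160.6)]
top red 58 [ 0.48084723 -0.07890658] -159.69450898396846 0.054773601453802584
side red 24 [ 0.47027113 -0.08371156] -160.03972108732253 0.052623936369190855
post top side [[0.4945, -0.1173]]
post base side [[0.497, -0.1179]]
post top(top) [[0.4886, -0.1083], [0.4953, -0.113]]
```

The white top measures 128×150 mm as specified. The heater origin is at about (0.4935, -0.1195) with yaw 20°, and its +y points along 110°. The red stripe and the post rays agree with that. I'll put the jaws along block y, which needs a +3.5° yaw, and travel at height.

```bash
python3 -m crank '[0.66,1,0,0,0,0.078, 0.66,1,0,0,0,0, 0.66,1,0,0,0,0, 0.66,1,0,0,0,0, 0.66,1,0,0,0,0]' 0
python3 -m crank '[0.66,1,0,0,0,0, 0.66,1,0,0,0,0, 0.66,1,0,0,0,0, 0.66,1,0,0,0,0, 0.66,1,0,0,0,0]'
python3 -m crank '[0.66,1,0,0,0,0, 0.66,1,0,0,0,0, 0.66,1,0,0,0,0, 0.66,1,0,0,0,0, 0.66,1,0,0,0,0]'
python3 -m crank '[0.66,1,0,0,0,0, 0.66,1,0,0,0,0, 0.66,1,0,0,0,0, 0.66,1,0,0,0,0, 0.66,1,0,0,0,0]'
python3 -m crank '[0.66,1,0,0,0,0, 0.66,1,0,0,0,0, 0.66,1,0,0,0,0, 0.66,1,0,0,0,0, 0,0,0,0,0,0]'
```

```text
t: 0.7
eef_pos: [0.2438, -0.4984, 0.2312]
tool_rot: [0.985, 0.174, -0.0, -0.0]
contact_force: [0.6, 0.7, 0.2]
width: 0.0427
t: 1.2
eef_pos: [0.3098, -0.3984, 0.2312]
tool_rot: [0.985, 0.174, -0.0, -0.0]
contact_force: [0.3, 0.9, 0.4]
width: 0.0427
t: 1.7
eef_pos: [0.3758, -0.2984, 0.2313]
tool_rot: [0.985, 0.174, -0.0, -0.0]
contact_force: [0.4, 0.3, -1.3]
width: 0.0429
t: 2.2
eef_pos: [0.4418, -0.1984, 0.2312]
tool_rot: [0.985, 0.174, -0.0, -0.0]
contact_force: [-0.3, 0.5, 0.2]
width: 0.0428
t: 2.7
eef_pos: [0.4954, -0.1175, 0.2312]
tool_rot: [0.985, 0.175, 0.0, -0.0]
contact_force: [0.1, -0.5, 0.4]
width: 0.0424
```

```bash
python3 -m crank '[-0.1,-0.1,-1,0,0,0, 0,0,-1,0,0,0, 0,0,-1,0,0,0, 0,0,-1,0,0,0, 0,0,-1,0,0,0]'
python3 - <<'E'
from h import *
o=[]
for n,(x,y) in(("top",(270,150)),("side",(190,140))):
    f=arm.grab_frame(n);im=f["img"][y:y+120,x:x+100,::-1];o.append(cv2.resize(im,(400,480),interpolation=cv2.INTER_CUBIC))
    p=arm.state()["eef_pos"];print(n,proj(f,[p,[.4935,-.1195,.114]])-[x,y])
cv2.imwrite("pics/pre.png",np.hstack(o))
E
```

```text
t: 3.2
eef_pos: [0.4917, -0.1218, 0.1305]
tool_rot: [0.985, 0.174, -0.0, 0.0]
contact_force: [-0.3, -0.6, -0.5]
width: 0.0425
top [[45.74577279 53.79356745]
 [44.43775547 53.57660095]]
side [[52.25438008 71.67879744]
 [53.62278108 75.31373729]]
```

View pics/pre.png

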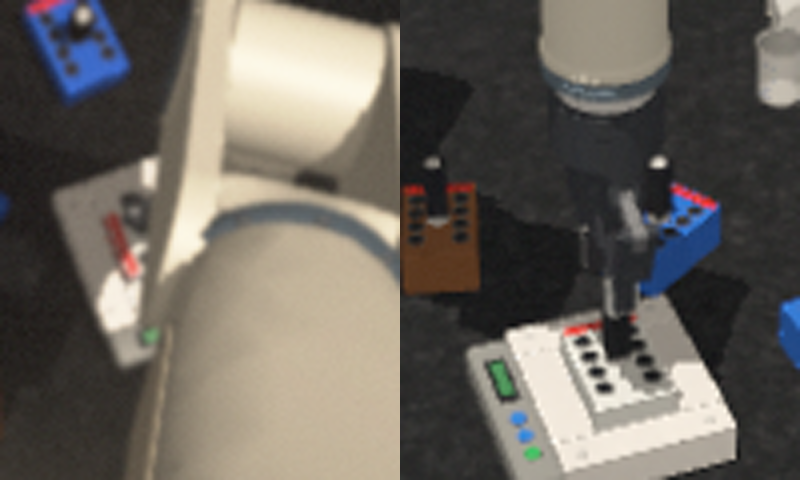

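In the side view the fingers stand right above the post at crop (615,330), but the arm hides the post in the top view. I'll correct by about 3 mm, descend and close.

```bash
python3 -m crank '[0.1,0.12,-0.8,0,0,0, 0,0,-1,0,0,0, 0,0,-1,0,0,0, 0,0,0,0,0,0]'
python3 -m crank '[0,0,0,0,0,0, 0,0,0,0,0,0, 0,0,0,0,0,0, 0,0,0,0,0,0, 0,0,0,0,0,0]' -1
python3 -m crank '[0,0,0,0,0,0, 0,0,0,0,0,0, 0,0,0,0,0,0]'
python3 - <<'E'
from h import *
s=arm.state();print(s["ft_torque"],s["eef_pos"])
f=arm.grab_frame("side");cv2.imwrite("pics/grip.png",cv2.resize(f["img"][150:270,190:290,::-1],(600,600)[:2],interpolation=cv2.INTER_CUBIC))
E
```

```text
t: 3.7
eef_pos: [0.4928, -0.1189, 0.0742]
tool_rot: [0.985, 0.174, -0.001, -0.001]
contact_force: [-0.7, -0.4, 0.1]
width: 0.0426
t: 4.2
eef_pos: [0.494, -0.1179, 0.0766]
tool_rot: [0.985, 0.173, 0.0, -0.001]
contact_force: [-2.3, 7.7, 2.3]
width: 0.0175
t: 4.5
eef_pos: [0.494, -0.1179, 0.0766]
tool_rot: [0.985, 0.173, 0.0, -0.001]
contact_force: [-1.2, 7.8, 3.3]
width: 0.0174
[1.53885476 0.46606584 0.03962338] [ 0.49399022 -0.11792421  0.07663234]
```

View pics/grip.png

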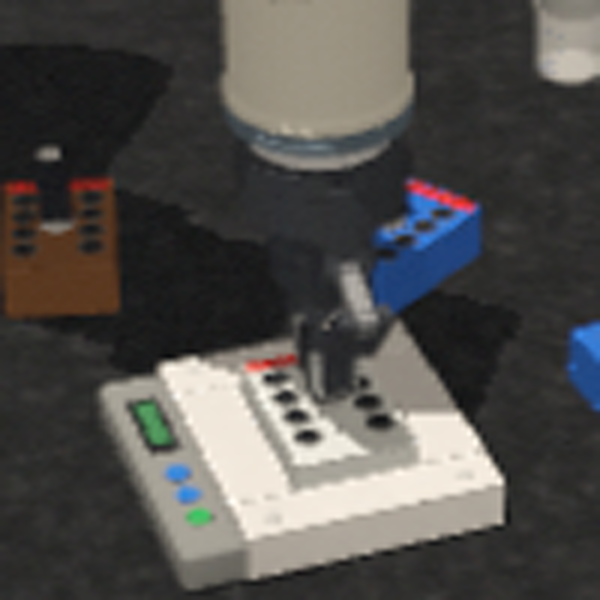

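Gripped (width 17.4 mm). Now I'll rock the red end up, turning about heater +x with the pivot at the plain end's bottom edge, 1.4° per row.

```bash
cat >> h.py <<'E'
from scipy.spatial.transform import Rotation as Ro
def rep():
    s=arm.state();r=Ro.from_quat(s["tool_rot"]);H=Ro.from_euler("z",20,degrees=True)
    r0=Ro.from_quat([np.cos(np.radians(10)),np.sin(np.radians(10)),0,0])
    rv=np.degrees(H.inv().apply((r*r0.inv()).as_rotvec()));O=np.array([.494,-.118,0])
    p=H.inv().apply(s["eef_pos"]-O)*1e3; g=H.inv().apply(s["contact_force"])
    z=r.as_matrix()[:,2]
    tx=np.radians(rv[0]);c,si=np.cos(tx),np.sin(tx)
    ends={n:(round(float(p[1]+y*c+58.6*si),1),round(float(p[2]-18+y*si-58.6*c),1)) for n,y in(("red",45),("plain",-45))}
    print("t",s["t"],"rot(heater)deg",rv.round(2),"tcp mm",p.round(1),"F",g.round(1),"T",H.inv().apply(s["ft_torque"]).round(2),"w",round(s["width"],4),"ends(y,z)",ends)
E
python3 -c "from h import *;rep()"
python3 -m crank '[0.026,-0.07,0.05,0.029,0.011,0, 0.026,-0.07,0.05,0.029,0.011,0, 0.026,-0.07,0.05,0.029,0.011,0]' ; python3 -c "from h import *;rep()"
python3 -m crank '[0,0,0,0,0,0, 0,0,0,0,0,0]' ; python3 -c "from h import *;rep()"
```

```text
t 4.55 rot(heater)deg [ 0.09 -0.03 -0.03] tcp mm [ 0.   0.  76.7] F [0.7 8.  3.2] T [ 1.65 -0.09  0.1 ] w 0.0173 ends(y,z) {'red': (45.1, 0.1), 'plain': (-44.9, -0.0)}
t: 4.85
eef_pos: [0.495, -0.1209, 0.0795]
tool_rot: [0.984, 0.173, -0.007, -0.038]
contact_force: [-2.8, 16.6, 0.6]
width: 0.0173
t 4.85 rot(heater)deg [ 4.45  0.06 -0.01] tcp mm [-0.1 -3.1 79.5] F [ 3.1 16.6  0.6] T [ 1.72 -0.54  0.06] w 0.0173 ends(y,z) {'red': (46.3, 6.5), 'plain': (-43.4, -0.4)}
t: 5.05
eef_pos: [0.4953, -0.1215, 0.0799]
tool_rot: [0.984, 0.173, -0.007, -0.038]
contact_force: [-2.4, 10.1, 7.8]
width: 0.0173
t 5.05 rot(heater)deg [ 4.38  0.05 -0.06] tcp mm [-0.  -3.7 79.9] F [ 1.2 10.3  7.8] T [ 2.54 -0.21  0.12] w 0.0173 ends(y,z) {'red': (45.6, 6.9), 'plain': (-44.1, 0.0)}
```

```bash
python3 -m crank '[0.026,-0.07,0.05,0.029,0.011,0, 0.026,-0.07,0.05,0.029,0.011,0, 0,0,0,0,0,0, 0,0,0,0,0,0]' ; python3 - <<'E'
from h import *
rep();f=arm.grab_frame("side");cv2.imwrite("pics/rock1.png",cv2.resize(f["img"][190:265,200:280,::-1],(800,600)[:2] if 0 else (640,600),interpolation=cv2.INTER_CUBIC))
E
```

```text
t: 5.45
eef_pos: [0.4951, -0.1217, 0.0821]
tool_rot: [0.983, 0.172, -0.013, -0.064]
contact_force: [-4.9, 23.1, 13.0]
width: 0.0173
t 5.45 rot(heater)deg [ 7.49  0.15 -0.12] tcp mm [-0.3 -3.8 82.1] F [ 3.3 23.4 13. ] T [ 5.03 -0.88  0.03] w 0.0173 ends(y,z) {'red': (48.5, 11.8), 'plain': (-40.8, 0.1)}
```

View pics/rock1.png

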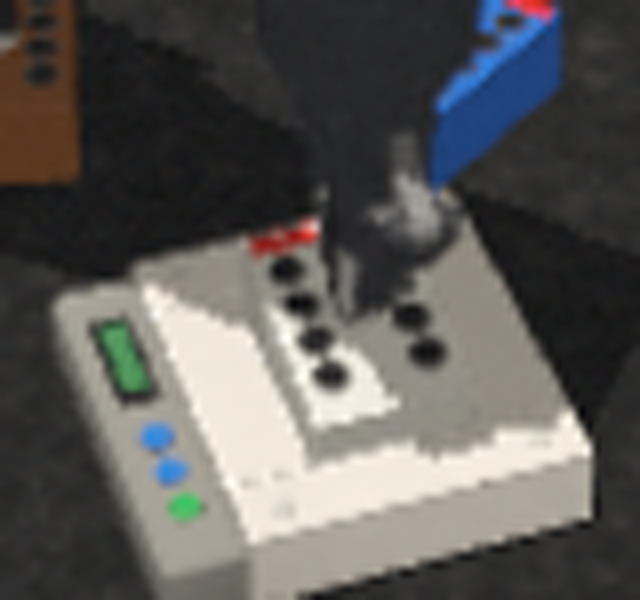

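The picture shows the red stripe (side px about 231..240, 220) somewhat higher than before. I'll quantify the block's tilt from the stripe's left end in both frames.

```bash
cat >> h.py <<'E'
def blockpt(th,y,x=-30,z=40,piv=-45,dy=0):
    # heater-frame point of block tilted th deg about bottom edge at y=piv -> world
    t=np.radians(th);c,s=np.cos(t),np.sin(t);Y=piv+(y-piv)*c-z*s+dy;Z=18+(y-piv)*s+z*c
    return Ro.from_euler("z",20,degrees=True).apply(np.array([x,Y,Z])/1e3)+[.494,-.1185,0]
def red(img,c0=226,c1=238,r0=205,r1=232):
    im=img.astype(int)[r0:r1,c0:c1];w=np.clip(im[:,:,0]-im[:,:,1:].max(2)-15,0,None)
    cols=np.arange(c0,c1);s=w.sum(0);return {int(c):(round(float((w[:,i]*np.arange(r0,r1)).sum()/s[i]),2),int(s[i])) for i,c in enumerate(cols) if s[i]>60}
E
python3 - <<'E'
from h import *
f=arm.grab_frame("side")
print("before",red(cv2.imread("pics/side0.png")[:,:,::-1]));print("now",red(f["img"]))
for th in(0,3,5,7,8):
    print(th,[proj(f,blockpt(th,42,x)).round(2).tolist() for x in(-30,-10)])
E
```

```text
before {231: (222.6, 172), 232: (222.34, 229), 233: (222.25, 265), 234: (222.16, 265), 235: (221.88, 241), 236: (221.57, 227), 237: (221.21, 242)}
now {231: (220.22, 100), 232: (220.39, 196), 233: (220.09, 178), 234: (219.92, 210), 235: (219.71, 175), 236: (219.46, 205), 237: (218.98, 185)}
0 [[[229.94, 222.76]], [[236.43, 221.21]]]
3 [[[230.11, 222.1]], [[236.62, 220.55]]]
5 [[[230.23, 221.71]], [[236.76, 220.15]]]
7 [[[230.36, 221.35]], [[236.91, 219.79]]]
8 [[[230.44, 221.18]], [[236.99, 219.62]]]
```

```bash
cat >> h.py <<'E'
from scipy.optimize import least_squares
PRE=[(235.6,225.4),(237.6,229.4),(239.2,233),(241.2,237)]
def fit(f,obs,pre=PRE,piv=-45):
    H=Ro.from_euler("z",20,degrees=True);ys=[]
    L=[H.inv().apply(ray(f,p,.058)-[.494,-.1185,0])*1e3 for p in pre]
    g=lambda q:np.concatenate([(proj(f,blockpt(q[0],l[1],l[0],40,piv,q[1]))[0]-o) for l,o in zip(L,obs)])
    r=least_squares(g,[0,0]);print("holes y",[l.round(1)[:2].tolist() for l in L],"tilt,dy",r.x.round(2),"res px",np.abs(r.fun).max().round(2))
E
python3 - <<'E'
from h import *
f=arm.grab_frame("side")
fit(f,[(235.75,223.5),(237.5,227.9),(239.5,232.5),(241.4,236.75)]);rep()
E
```

```text
holes y [[-17.8, 25.5], [-17.5, 7.4], [-17.8, -8.4], [-17.5, -25.8]] tilt,dy [8.07 4.08] res px 0.27
t 5.6 rot(heater)deg [ 7.47  0.15 -0.1 ] tcp mm [-0.2 -3.8 82.1] F [ 3.9 22.9 11.8] T [ 4.98 -0.83  0.05] w 0.0173 ends(y,z) {'red': (48.4, 11.8), 'plain': (-40.8, 0.1)}
```

Two independent checks agree: vision gives tilt 8.1° and dy +4.1 mm, and the tool pose gives 7.5° and +4.2 mm. The red end is about 11.8 mm up and the plain end is on the floor. The plain bar now pushes unopposed, so the red end is past its grip. Next I rock back about the red edge.

```bash
python3 -m crank '[-0.026,0.07,0.062,-0.031,-0.0114,0, -0.026,0.07,0.062,-0.031,-0.0114,0, -0.026,0.07,0.062,-0.031,-0.0114,0]' >/dev/null; python3 -c "from h import *;rep()"
python3 -m crank '[-0.026,0.07,0.062,-0.031,-0.0114,0, -0.026,0.07,0.062,-0.031,-0.0114,0]'>/dev/null; python3 -c "from h import *;rep()"
python3 -m crank '[0,0,0,0,0,0, 0,0,0,0,0,0]'>/dev/null; python3 -c "from h import *;rep()"
```

```text
t 5.9 rot(heater)deg [ 2.82  0.12 -0.14] tcp mm [-0.4 -0.7 85.2] F [ 2.7 14.2  4.4] T [ 4.52 -0.58 -0.07] w 0.0175 ends(y,z) {'red': (47.2, 10.9), 'plain': (-42.7, 6.5)}
t 6.1 rot(heater)deg [-0.22  0.11 -0.13] tcp mm [-0.4  2.  87.7] F [ 0.1 12.8  1.3] T [ 3.   -0.21  0.07] w 0.0171 ends(y,z) {'red': (46.7, 11.0), 'plain': (-43.3, 11.3)}
t 6.3 rot(heater)deg [-0.31  0.09 -0.03] tcp mm [-0.3  1.  88.3] F [-1.1 12.9 12.5] T [ 2.28  0.37 -0.03] w 0.017 ends(y,z) {'red': (45.7, 11.5), 'plain': (-44.3, 12.0)}
```

```bash
python3 -m crank '[-0.026,0.07,0.054,-0.031,-0.0114,0, -0.026,0.07,0.054,-0.031,-0.0114,0]'>/dev/null; python3 -c "from h import *;rep()"
python3 -m crank '[-0.026,0.07,0.054,-0.031,-0.0114,0, -0.026,0.07,0.054,-0.031,-0.0114,0, 0,0,0,0,0,0, 0,0,0,0,0,0]'>/dev/null; python3 - <<'E'
from h import *
rep();f=arm.grab_frame("side");cv2.imwrite("pics/rock2.png",cv2.resize(f["img"][190:265,200:280,::-1],(640,600),interpolation=cv2.INTER_CUBIC));print(red(f["img"]))
E
```

```text
t 6.5 rot(heater)deg [-3.41  0.08 -0.06] tcp mm [-0.5  2.7 89.5] F [ 0.3  3.3 -5.6] T [ 0.98 -0.03  0.04] w 0.0174 ends(y,z) {'red': (44.2, 10.3), 'plain': (-45.7, 15.6)}
t 6.9 rot(heater)deg [-6.34  0.05 -0.  ] tcp mm [-0.2  5.5 91.5] F [-0.8  5.8 -0.2] T [ 1.24  0.15 -0.02] w 0.0174 ends(y,z) {'red': (43.8, 10.2), 'plain': (-45.7, 20.2)}
{231: (219.12, 250), 232: (218.95, 260), 233: (218.96, 302), 234: (218.75, 268), 235: (218.34, 271), 236: (217.84, 128), 237: (218.01, 145)}
```

View pics/rock2.png

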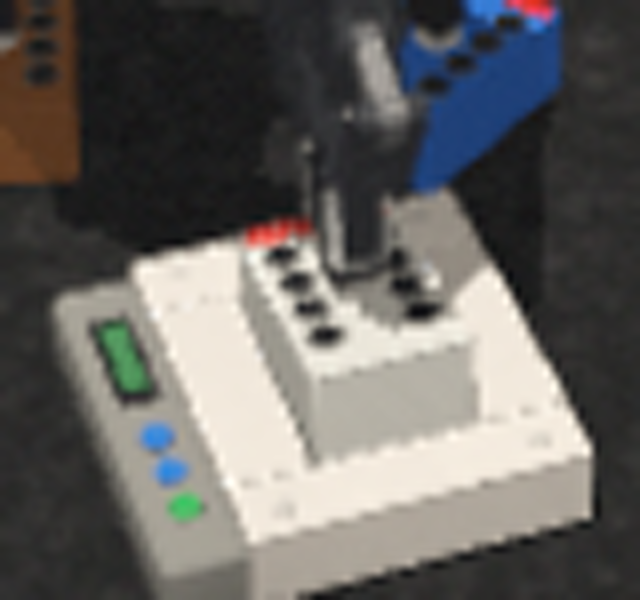

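The block leans with its plain end (side px about (240,237)) clearly above the rim, about 20 mm up, and the red end about 10 mm up inside the well. Now I lift, then level it.

```bash
python3 -m crank '[0,0,0.2,0,0,0, 0,0,0.2,0,0,0, 0,0,0.2,0,0,0, 0,0,0.2,0,0,0]'>/dev/null; python3 -c "from h import *;rep()"
python3 -m crank '[0.022,-0.061,0.15,0.0263,0.0096,0, 0.022,-0.061,0.15,0.0263,0.0096,0, 0.022,-0.061,0.15,0.0263,0.0096,0, 0.022,-0.061,0.15,0.0263,0.0096,0, 0.022,-0.061,0.15,0.0263,0.0096,0]'>/dev/null; python3 -c "from h import *;rep()"
python3 -m crank '[0,0,0,0,0,0, 0,0,0,0,0,0, 0,0,0,0,0,0]'>/dev/null; python3 - <<'E'
from h import *
rep();f=arm.grab_frame("side");cv2.imwrite("pics/lift.png",cv2.resize(f["img"][180:270,190:286,::-1],(640,600),interpolation=cv2.INTER_CUBIC))
E
```

```text
t 7.35 rot(heater)deg [-6.43  0.01 -0.02] tcp mm [1.000e-01 4.600e+00 1.074e+02] F [-0.5 -0.1 -3.4] T [ 0.15 -0.01 -0.08] w 0.0172 ends(y,z) {'red': (42.7, 26.2), 'plain': (-46.7, 36.2)}
t 7.85 rot(heater)deg [-0.07  0.02  0.  ] tcp mm [ -0.   -1.8 122.3] F [ 0.1  0.2 -3.7] T [0.04 0.05 0.01] w 0.0173 ends(y,z) {'red': (43.1, 45.7), 'plain': (-46.9, 45.8)}
t 8.15 rot(heater)deg [-0.12  0.07 -0.  ] tcp mm [ -0.3  -1.3 121.7] F [-0.1  0.1 -3.7] T [-0.01 -0.03  0.01] w 0.0174 ends(y,z) {'red': (43.6, 45.0), 'plain': (-46.4, 45.2)}
```

View pics/lift.png

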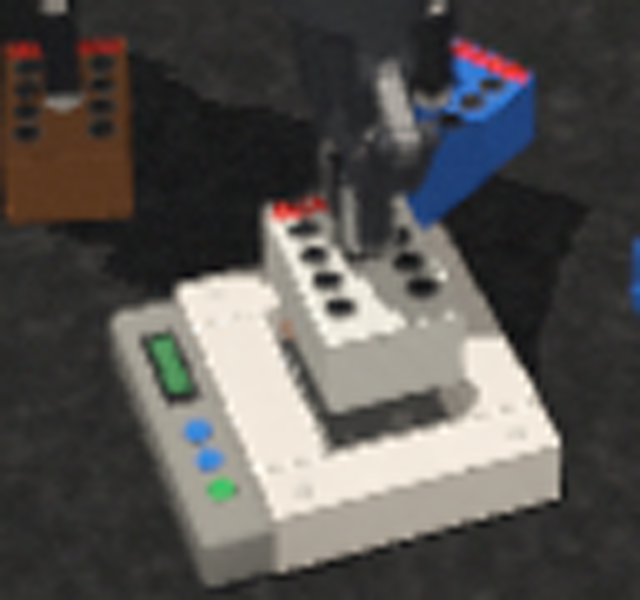

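The block hangs above the open well, with its underside edge at crop (330,410)–(460,375) and the dark well visible below. I'll check level and steadiness in numbers.

```bash
python3 -m crank '[0,0,0,0,0,0, 0,0,0,0,0,0, 0,0,0,0,0,0, 0,0,0,0,0,0, 0,0,0,0,0,0]'; python3 - <<'E'
from h import *
rep();f=arm.grab_frame("side");H=Ro.from_euler("z",20,degrees=True)
obs=[(190+x/6.667,180+y/6.667) for x,y in((304,229),(316,255),(327,279),(341,307))]
for p in obs: print((H.inv().apply(ray(f,p,.103)-[.494,-.1185,0])*1e3).round(1))
# level hypothesis vs tilted, in px
for th in(-4,-2,0,2,4):
    print(th,np.abs([proj(f,blockpt(th,y,-17.6,40,0,-1.3)+[0,0,.045])[0]-o for y,o in zip((25.5,7.4,-8.4,-25.8),obs)]).mean(0).round(2))
E
```

```text
t: 8.7
eef_pos: [0.4943, -0.1194, 0.1218]
tool_rot: [0.985, 0.174, -0.0, 0.001]
contact_force: [-0.1, 0.2, -3.1]
width: 0.0175
t 8.7 rot(heater)deg [-0.1   0.06 -0.  ] tcp mm [-1.000e-01 -1.400e+00  1.218e+02] F [-0.   0.3 -3.1] T [-0.01 -0.02  0.1 ] w 0.0175 ends(y,z) {'red': (43.5, 45.1), 'plain': (-46.5, 45.3)}
[-17.3  22.8 103. ]
[-17.5   5.2 103. ]
[-17.8 -10.7 103. ]
[-17.6 -29.  103. ]
-4 [0.46 0.9 ]
-2 [0.31 0.6 ]
0 [0.16 0.29]
2 [0.08 0.14]
4 [0.15 0.42]
```

```bash
python3 -c "
from h import *
arm.close_job();rep()"
```

```text
the job is handed in; nothing more can be done
the job is handed in; nothing more can be done
```

The block is out of the well, and the job is handed in with the gripper still holding it by the black post, after about 9 s of the 40 s limit. I gripped the post with the jaws along the block's length.

| Step | Red end above well floor | Plain end above well floor | Tilt |
|---|---|---|---|
| Rock red end up | about 11.8 mm | 0 mm (on the floor) | +7.5° |
| Rock back | about 10 mm (inside the well) | about 20 mm | −6.3° |
| Lift and level | 45 mm | 45 mm | −0.1° |

- **Final state:** the block's underside is about 23 mm above the rim. The wrist carries only about 3 to 4 N (the block's weight is about 4.4 N), with no sign of contact with the heater. It was steady over the 0.5 s before hand-in.
- **First rock:** the tube holes in the picture gave 8.1° of tilt against 7.5° from the tool pose. Both showed the block slid about 4 mm toward the red end.
- **Disagreement:** that slide puts the red edge about 1 mm past where the wall should be, which I put down to measurement error.
- **Level check:** the last picture fits a tilt between 0° and +2° (best fit about +2°), so the camera confirms level only to about 2°.
- **Not checked:** the grip bars were never seen directly; I inferred their release from the heights and forces. I took no last top view of the bystanders, but the arm stayed well clear of them.

The post-hand-in reading was refused, so these are the numbers from just before.

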